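# Dispense the white paint marker from the rotary dispenser

## Task

The artist needs the white paint marker: turn the marker dispenser's wheel with its yellow knob until the pocket with the white marker sits over the drop hole, then press the red lever right down to its stop, without forcing it, so that the marker tips out into the catch tray. Let the lever come back up and take the hand away; the other markers stay in the wheel and nothing else on the table is disturbed.

Things in the scene. Friction and masses are not known exactly. Their poses are not given: they have to be found in the camera images.
- dispenser: Rotary marker dispenser, fixed: teal housing 300 x 300 mm, dark deck 135 mm above the table. Origin on the table under the wheel's axis; x points from front to back, y to the side with the drop hole and catch tray, z up. At its front (-x) are the charcoal sloped console with the yellow knob (-y half) and the red tip lever (+y half).
- wheel_hub (a point): Top of the wheel's hub cap, on its vertical axis, 173 mm above the table. The slate-grey wheel, 284 mm across, has six radial pockets 60 degrees apart, 32 mm wide, without floor, each with two dark steel straps across it (tops 167 mm above the table) that keep the marker in. Four pockets are loaded (white, orange, teal, purple), two are empty.
- wheel (a joint): Turn of the wheel, rad, 0 at the start, growing counterclockwise seen from above; no end stops. It follows the knob one to one (belt drive), in the same sense, and stays where it is left.
- knob (a joint): Turn of the yellow knob, rad, 0 at the start, growing counterclockwise seen looking at the console's face; no end stops. Takes about 0.15 N m, stays where it is left.
- knob_grip (a point): Middle of the yellow bar knob on the console, 84 mm long, 20 mm wide (the grasp), 38 mm tall. z is the knob's axis, square to the console's face, leaning 35 degrees from vertical towards the dispenser's front; x runs along the bar, y across it; the frame turns with it. The point is 32 mm out from the face along z; the bar spans 12 to 50 mm out. Face: 103 x 126 mm.
- lever_grip (a point): Centre of the tip lever's red grip, a round bar 20 mm thick, 60 mm long, parallel to the dispenser's x, in front of the housing, 167 mm above the table at rest. It swings down about a shaft along x, 38 mm to the +y side of the wheel's axis, 132 mm up (117 mm from the grip), 80 mm down to a hard stop, hardly shifting sideways. Spring: 4 N to start, 9 N at the stop; it springs back up.
- trap (a joint): Angle of the trap, rad: 0 shut (floor of the drop hole, flush with the deck), 0.70 fully tipped (the lever at its stop). The lever and the trap are one piece; the spring shuts it when the lever is let go. The marker slides out within about a second of the trap being fully tipped, so the lever must be held down that long.
- drop_hole (a point): Middle of the drop hole in the deck, 89 mm from the wheel's axis on the dispenser's +y side, 135 mm above the table. The hole is 50 mm wide (along x) and is closed by the orange trap. A pocket sits over the hole when its marker points straight from the hub along +y; the marker's middle should then be within about 8 mm sideways of this point.
- tray_floor (a point): Middle of the catch tray's floor, 4 mm above the table, 245 mm from the wheel's axis on the dispenser's +y side. The tray is teal with a dark floor, 156 mm wide (along x) and open to the chute; from this point it reaches 93 mm outwards (+y) to the end wall; walls 35 mm high.
- white_marker_mid (a point): Centre of the white paint marker, a round cylinder 90 mm long, 26 mm in diameter, about 50 g, lying radially in its pocket (x along its length), its centre 89 mm from the wheel's axis and 148 mm above the table at the start.
- orange_marker_mid (a point): Centre of the orange marker, same size, lying in another pocket; it must stay in the wheel.
- teal_marker_mid (a point): Centre of the teal marker, same size, lying in another pocket; it must stay in the wheel.
- purple_marker_mid (a point): Centre of the purple marker, same size, lying in another pocket; it must stay in the wheel.
- spray_can: Blue spray can, 66 mm across, 190 mm tall, behind the dispenser; a bystander. Origin at the middle of its underside.
- tape_roll: Blue roll of masking tape, 110 mm across, 25 mm high, on the table in front of the lever; a bystander. Origin at the middle of its underside.
- paint_jar: Plum paint jar with a black lid, 64 mm across, 70 mm tall, in front of the console; a bystander. Origin at the middle of its underside.
- tub: Yellow tub, 96 mm across, 120 mm tall; a bystander. Origin at the middle of its underside.
- brush: Paint brush, 200 mm long, lying on the cutting mat; a bystander. Origin at the middle of its underside.
- black_marker: Black marker with a red cap, 90 mm long, lying on the cutting mat; a bystander. Origin at its middle.

How it is judged:
On the way, in this order (a step that is already met when the one before it is completed fails the run):
1. the wheel stands still with the white marker over the drop hole (pointing along it within 8 degrees, its middle within 10 mm sideways), the trap still shut (x of white_marker_mid in the frame of drop_hole between -0.01 and 0.01 m and y of white_marker_mid in the frame of drop_hole between -0.02 and 0.02 m and z of white_marker_mid in the frame of drop_hole above 0.006 m and angle between the x axis of white_marker_mid and the x axis of dispenser, either way round above 1.431 rad and value of joint trap below 0.06 rad and velocity of joint wheel between -0.15 and 0.15 rad/s), for 0.3 s.
2. the lever is pressed right down (trap above 0.62 rad of 0.70) and the white marker has left the wheel (value of joint trap above 0.62 rad and height (world z) of white_marker_mid below 0.115 m), for 0.05 s.
At the end, for the whole second after the job is handed in: the white marker lies flat and at rest on the floor of the catch tray (its centre inside the tray and less than 22 mm above the floor), the lever is back up (trap below 0.05 rad), and the orange, teal and purple markers lie in the wheel (above 140 mm, within 105 mm of its axis) (x of white_marker_mid in the frame of tray_floor between -0.078 and 0.078 m and y of white_marker_mid in the frame of tray_floor between -0.085 and 0.093 m and z of white_marker_mid in the frame of tray_floor below 0.022 m and linear speed of white_marker below 0.02 m/s and value of joint trap below 0.05 rad and height (world z) of each of orange_marker_mid, teal_marker_mid, purple_marker_mid above 0.14 m and horizontal distance between each of orange_marker_mid, teal_marker_mid, purple_marker_mid and wheel_hub below 0.105 m); the robot touches nothing.
It fails at once if another marker drops out of the wheel (height (world z) of any of orange_marker_mid, teal_marker_mid, purple_marker_mid below 0.13 m).
It fails at once if the lever is forced: the fingers press on it with over 50 N (contact force between the fingers and trap above 50 N).
It fails at once if a bystander (spray can, tape roll, paint jar, tub, brush, black marker) is pushed more than 30 mm (distance of any of spray_can, tape_roll, paint_jar, tub, brush, black_marker from where it was at the start of the episode above 0.03 m).
It also fails if it takes over 54 s, if anything falls off the work surface, if the arm or the gripper's body presses on something with over 40 N, if the wrist force passes 120 N, or if a joint passes its speed limit or range.

## Robot

A 6-joint arm with a two-finger parallel gripper is mounted at the origin on the work surface. World frame = base frame: x ahead of the robot, y to its left, z up, the work surface at z = 0. Lengths are in m, angles in rad, forces in N, time in s.
With the tool pointing down it reaches from about 0.275 to 0.85 m from the base axis. Payload 5.2 kg.
Tool frame: the origin (TCP) lies between the finger pads; the fingertips stand 17 mm ahead of it and the grasp point (between the pads) lies 2 mm behind it; y points along the fingers, x is the direction in which the jaws open and shut, and the axes are right-handed (so a half turn about y gives the same grasp; the last joint's range is limited). The gripper opens to 85 mm and grips with 20 to 120 N. Pads are 22 mm wide; open, the fingers measure 114 mm over their backs; the gripper's body (76 mm by 85 mm) begins 54 mm behind the grasp point. The pads swing forward as they close: fully open they stand 13 mm farther back than shut.
Start: joints at [-0.203, 0.259, 1.535, -0, 1.348, -0.203], TCP at [0.55, 0, 0.248] pointing down, gripper open.
Joint ranges: [-3.14, 3.14], [-0.91, 2.08], [0.19, 2.58], [-1.22, 4.36], [0.22, 2.71], [-3.12, 3.12]. Speed limits (rad/s): [2.57, 2.57, 3.14, 3.14, 3.14, 3.14].

## Interface

Orientations are given as a unit quaternion [x, y, z, w].
In Python, from cell import * gives the robot as it stands. The module is installed in compiled form; this text tells all that it offers.
- The arm moves only by the tool send_rows, never from a script. Its arguments are lists of equal length, an entry for each row: "xyz": the shift along the tool's x, y, z in mm, a list of three; "turn": the turn about the tool's y in degrees. A call has exactly 10 rows; each row shifts and turns the commanded pose from where the row before left it, along the tool's axes as they then stand; what a row does not reach is not made up. A row lasts 1/12 s, in which the tool goes at most 41.7 mm and 7.16 degrees, less where a joint would pass 70% of its speed; a pose out of reach is approached as far as the arm can. A call with a gripper value outside its range is refused whole. "grip" is the gripper's target within -1 to 1 (fully open at 1, half-way at 0, shut at -1), set as the call begins (left out, the last holds). The fingers move at their own pace and stop on an object; "squeeze" is the grip in N (left out, the last holds). Time passes only in rows, so rows that do not move let the fingers close, or fill a call up. It gives the time, the measured TCP pose, the force and the opening at its end, in the units of the state.
- sense(): the state, without advancing time (a new reading comes with each control period).
- grab_frame(name): name is "scene" or "side" or "wrist"; returns (picture, depth): 400x640x3 uint8, red, green, blue; 400x640 float32, m along the optical axis (not along the pixel's ray), 0 where there is no reading.
- camera_model(name): a dict with "fov_y" (degrees; the focal length in pixels is half the picture's height over the tangent of half this angle, whatever the lens; pixels are square), "cx", "cy" (the principal point, pixels), "view" (4x4, takes a point from world to camera coordinates). Camera axes: x right, y down, z forward; pixel columns grow to the right and rows downward; lengths in m; the calibration is good to about 2 mm. The wrist camera is an equidistant fisheye: a pixel r from the principal point sees the ray r / f radians off the axis. A picture is of the moment at which its call begins: read the wrist's pose just before it. camera_model takes no time and is no camera call; for the wrist camera it gives the pose at the moment of the call.
- close_job(): hands the job in, once; it reports no verdict.
Trained networks look in the newest picture that a camera, given by its name, has taken for a name from the list of things; names that differ only in an ending like _2 or _b are one class to them, and where a whole thing is asked for, a point or a joint stands for the part that bears it (a point fixed in the world has none). Each returns a list of dicts, best first, with "confidence" (0 to 1); they miss things now and then, are a little off and sometimes report something else, mostly with a low value. They report only what shows in the picture. A call takes as long as a camera call.
- trace(camera, target): "mask" (400x640 bool, what is visible of it) and "bbox" ([centre column, centre row, width, height] in pixels, round what is visible of it).
The state is a dict: "time_s": time; "joint_pos": joint angles; "joint_vel": joint speeds; "tau": joint torques, N m; "tool_pos": TCP position; "orientation": TCP orientation; "ft_force": force on the tool from outside, world axes, zero at the start; "wrist_torque": the same for the moment, N m; "gripper_width": finger opening in m.
Only numpy, scipy, OpenCV 4.12 (cv2) and the standard library are available. Lean on these libraries where they do the work, as an engineer would, in place of code of your own. Each camera call takes 0.05 s, during which the arm holds its last target. There are 200 camera calls.

## Working session

There is one attempt and no reset: what is moved stays moved. The work goes in short steps, Python scripts to look and compute and a tool call to move; the robot and the scene stay as the last step left them, time stands still between calls to the robot, and variables do not carry over. Pictures are saved under pics/ and viewed, about 8 in all and at most 12, crops included, and the job is handed in when it is done.

Besides the shell and the picture viewer there is one more tool, called in YAML: its name, and indented under it one key for each argument. send_rows: Moves the arm, as the interface text tells. Its arguments: {"type":"object","properties":{"xyz":{"type":"array","items":{"type":"array","items":{"type":"number"}}},"turn":{"type":"array","items":{"type":"number"}},"grip":{"type":"number"},"squeeze":{"type":"number"}},"required":["xyz","turn"]}

```bash
mkdir -p pics; cat > h.py <<'E'
from cell import *
import numpy as np, cv2
from scipy.spatial.transform import Rotation as R
def pts(cam,d,us,vs):
    m=camera_model(cam); f=200/np.tan(np.radians(m["fov_y"])/2)
    z=d[vs,us]; p=np.stack([(us-m["cx"])/f*z,(vs-m["cy"])/f*z,z,np.ones_like(z)],-1)
    return (p@np.linalg.inv(m["view"]).T)[...,:3]
E
python3 - <<'E'
from h import *
s=sense(); print(s)
for c in ("scene","side"):
    im,d=grab_frame(c); np.savez(c+".npz",im=im,d=d); cv2.imwrite(f"pics/{c}0.png",im[...,::-1])
    m=camera_model(c); print(c,m["fov_y"],np.linalg.inv(m["view"])[:3,3].round(3))
    for n in ("wheel_hub","knob_grip","lever_grip","white_marker_mid","orange_marker_mid","teal_marker_mid","purple_marker_mid","tape_roll","paint_jar","tub","spray_can","dispenser"):
        for t in trace(c,n)[:1]:
            v,u=np.nonzero(t["mask"]&(d>0)); 
            if len(u)==0: continue
            p=pts(c,d,u,v); print(n,round(t["confidence"],2),np.round(t["bbox"]),np.median(p,0).round(3),np.percentile(p,2,0).round(3),np.percentile(p,98,0).round(3))
E
```

```text
{'time_s': 0.0, 'joint_pos': array([-2.02777753e-01,  2.59319494e-01,  1.53616098e+00,  6.90937432e-06,
        1.34798937e+00, -2.02810132e-01]), 'joint_vel': array([-0.00166847, -0.00026261, -0.00151742, -0.00072517, -0.00104333,
       -0.0011602 ]), 'tau': array([ 1.06436883e-04, -4.46029150e+01, -2.90570551e+01, -7.42485804e-05,
        1.18754001e-02, -2.51378208e-05]), 'tool_pos': array([5.49469458e-01, 1.47113593e-04, 2.47456060e-01]), 'orientation': array([-7.06970465e-01,  6.38703550e-04,  6.60514668e-04,  7.07242474e-01]), 'ft_force': array([ 0.2153487 , -0.09191582, -0.39118632]), 'wrist_torque': array([-0.01473393,  0.01701631,  0.01299143]), 'gripper_width': 0.08523330675132268}
scene 57.80854489615528 [ 1.109 -0.385  1.156]
wheel_hub 0.75 [381. 186.  92.  76.] [0.673 0.173 0.165] [0.53  0.046 0.137] [0.795 0.313 0.174]
knob_grip 0.51 [314. 223.  30.  18.] [ 0.639 -0.057  0.105] [ 0.601 -0.096  0.061] [ 0.654 -0.021  0.136]
white_marker_mid 0.57 [315. 223.  30.  17.] [ 0.639 -0.057  0.103] [ 0.588 -0.095  0.033] [ 0.654 -0.023  0.136]
orange_marker_mid 0.6 [383. 207.   
[... 1352 characters left out ...]
mid 0.7 [237. 226. 110.  94.] [0.641 0.193 0.162] [0.518 0.053 0.134] [0.784 0.317 0.172]
purple_marker_mid 0.57 [241. 248.  14.  34.] [0.584 0.231 0.158] [0.546 0.202 0.147] [0.622 0.259 0.163]
tape_roll 0.66 [351. 241.  39.  37.] [ 0.442 -0.045  0.022] [ 0.39  -0.096 -0.002] [0.493 0.008 0.029]
paint_jar 0.51 [336. 183.  20.  24.] [ 0.597 -0.163  0.04 ] [ 0.588 -0.196  0.002] [ 0.621 -0.141  0.074]
tub 0.53 [308. 191.  29.  21.] [ 0.626 -0.049  0.103] [ 0.613 -0.095  0.059] [ 0.649 -0.021  0.133]
spray_can 0.74 [164. 280.  45.  56.] [0.659 0.411 0.14 ] [0.648 0.377 0.006] [0.706 0.437 0.192]
dispenser 0.81 [253. 269. 180. 199.] [0.507 0.226 0.046] [ 0.329 -0.057 -0.001] [0.808 0.356 0.162]
```

```bash
python3 - <<'E'
import cv2,numpy as np
a=cv2.imread("pics/scene0.png")[110:290,230:470]; b=cv2.imread("pics/side0.png")[150:380,140:400]
a=cv2.resize(a,None,fx=1.65,fy=1.65); b=cv2.resize(b,(396,350))
h=max(a.shape[0],b.shape[0]); P=lambda x:np.pad(x,((0,h-x.shape[0]),(0,0),(0,0)))
c=np.hstack([P(a),P(b)]); print(c.shape); cv2.imwrite("pics/c0.png",c)
E
```

```text
(350, 792, 3)
```

View pics/c0.png

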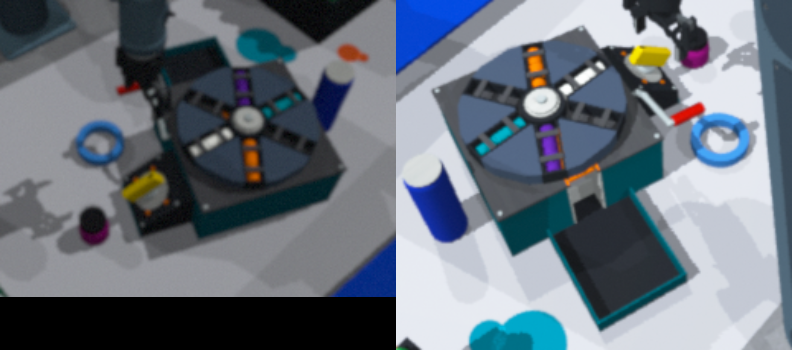

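The picture shows the tray at the dispenser's world -x side and the console facing world -y. White points toward the console, and the knob bar is yellow. Next I fit the frames.

```bash
cat > fit.py <<'E'
from h import *
V,U=np.mgrid[0:400,0:640]; P=[];C=[];W=[]
for i,c in enumerate(("scene","side")):
    z=np.load(c+".npz"); ok=z["d"]>0; u,v=U[ok],V[ok]
    P.append(pts(c,z["d"],u,v)); C.append(cv2.cvtColor(z["im"],cv2.COLOR_RGB2HSV)[ok]); W.append(np.full(len(u),i))
P,C,W=map(np.concatenate,(P,C,W)); H,S,Vv=C.T.astype(int)
near=(np.hypot(P[:,0]-.65,P[:,1]-.18)<.23)
for i in (0,1):
    m=near&(abs(P[:,2]-.137)<.006)&(W==i)
    print("deck",cv2.minAreaRect((P[m][:,:2]*1000).astype(np.float32)))
    m=near&(P[:,2]>.155)&(P[:,2]<.18)&(W==i)&(np.hypot(P[:,0]-.65,P[:,1]-.18)<.15)
    print("wheel",cv2.minEnclosingCircle((P[m][:,:2]*1000).astype(np.float32)))
    m=(H>20)&(H<32)&(S>130)&(Vv>60)&(np.hypot(P[:,0]-.63,P[:,1]+.055)<.08)&(W==i)
    q=P[m]; w,e=np.linalg.eigh(np.cov(q.T)); print("yel",len(q),q.mean(0).round(4),e[:,2].round(3),np.percentile(q,[2,98],0).round(3).tolist())
    m=((H<6)|(H>174))&(S>130)&(np.hypot(P[:,0]-.46,P[:,1]-.0)<.12)&(P[:,2]>.1)&(W==i)
    q=P[m]
    if len(q)>5: w,e=np.linalg.eigh(np.cov(q.T)); print("red",len(q),q.mean(0).round(4),e[:,2].round(3),np.percentile(q,[2,98],0).round(3).tolist())
    m=(H>5)&(H<18)&(S>130)&(W==i)&near&(P[:,2]>.1); q=P[m]; q=q[q[:,0]<.62]; print("trap",len(q),q.mean(0).round(3) if len(q) else 0)
    m=(P[:,2]>.025)&(P[:,2]<.045)&(W==i)&(P[:,0]<.56)&(P[:,0]>.25)&(P[:,1]>.1)&(P[:,1]<.45)&(H>80)&(H<100)
    q=P[m]; print("tray",len(q),cv2.minAreaRect((q[:,:2]*1000).astype(np.float32)) if len(q)>5 else 0)
E
python3 fit.py
```

```text
deck ((657.8944702148438, 182.504150390625), (449.2183532714844, 307.8581848144531), 73.41962432861328)
wheel ((657.3839721679688, 181.88966369628906), 145.63531494140625)
yel 248 [ 0.6347 -0.0592  0.1064] [-0.331 -0.623 -0.709] [[0.593, -0.096, 0.048], [0.651, -0.015, 0.136]]
red 59 [0.4809 0.0155 0.2066] [-0.527  0.233 -0.817] [[0.451, -0.018, 0.17], [0.565, 0.046, 0.332]]
trap 17 [0.605 0.16  0.148]
tray 110 ((380.1844482421875, 264.82611083984375), (168.59521484375, 107.72272491455078), 77.6418228149414)
deck ((655.23486328125, 179.01486206054688), (438.3331298828125, 310.0510559082031), 73.05042266845703)
wheel ((654.9260864257812, 180.68817138671875), 145.9641571044922)
yel 293 [ 0.6285 -0.052   0.1071] [0.277 0.799 0.534] [[0.614, -0.091, 0.07], [0.672, -0.02, 0.133]]
red 145 [0.4534 0.0367 0.1739] [-0.277 -0.961  0.001] [[0.442, 0.01, 0.166], [0.468, 0.062, 0.179]]
trap 101 [0.531 0.222 0.135]
tray 873 ((431.582275390625, 236.35671997070312), (267.90020751953125, 248.7444305419922), 88.91769409179688)
```

Dispenser: hub at about (0.656, 0.181), +x heading about 73.4°. The tool can only turn about vertical, so I'll push the knob round with the closed fingers. I still need an exact fit of the knob, lever and pocket angles.

```bash
cat >> h.py <<'E'
HUB=np.array([.656,.181,0]); YAW=np.radians(73.4)
D=np.array([[np.cos(YAW),np.sin(YAW),0],[-np.sin(YAW),np.cos(YAW),0],[0,0,1]]) # rows disp axes
disp=lambda p:(p-HUB)@D.T
L=np.radians(35); CON=np.array([[np.cos(L),0,np.sin(L)],[0,1,0],[-np.sin(L),0,np.cos(L)]]) # s,y,out in disp
def col(c,fn=None):
    if fn is None: im,d=grab_frame(c)
    else: z=np.load(fn); im,d=z["im"],z["d"]
    V,U=np.mgrid[0:400,0:640]; ok=d>0
    return im,disp(pts(c,d,U[ok],V[ok])),cv2.cvtColor(im,cv2.COLOR_RGB2HSV)[ok].astype(int)
def knob(P,C):
    m=(C[:,0]>20)&(C[:,0]<32)&(C[:,1]>130)&(C[:,2]>60)&(np.hypot(P[:,0]+.234,P[:,1]+.043)<.07)
    q=P[m]@CON.T; return q
def markers(P,C):
    r=np.hypot(P[:,0],P[:,1]); az=np.degrees(np.arctan2(P[:,1],P[:,0]))
    b=(r>.045)&(r<.135)&(P[:,2]>.145)&(P[:,2]<.165); o={}
    for n,m in dict(white=(C[:,1]<50)&(C[:,2]>120),orange=(C[:,0]>5)&(C[:,0]<18)&(C[:,1]>130),teal=(C[:,0]>80)&(C[:,0]<98)&(C[:,1]>130),purple=(C[:,0]>125)&(C[:,0]<150)&(C[:,1]>110)).items():
        a=az[b&m]; 
        if len(a): o[n]=(len(a),np.degrees(np.angle(np.exp(1j*np.radians(a)).mean())).round(1))
    return o
E
python3 - <<'E'
from h import *
for c in ("scene","side"):
    im,P,C=col(c,c+".npz"); print(c,markers(P,C))
    q=knob(P,C); print("out pct",np.percentile(q[:,2],[1,10,50,90,99]).round(4))
    t=q[q[:,2]>np.percentile(q[:,2],97)-.008]; print(len(t),cv2.minAreaRect((t[:,:2]*1000).astype(np.float32)),t.mean(0).round(4))
    m=((C[:,0]<6)|(C[:,0]>174))&(C[:,1]>130)&(np.hypot(P[:,0]+.2,P[:,1]-.15)<.08)&(P[:,2]>.14)&(P[:,2]<.19)
    if m.sum()>5: print("lever",m.sum(),np.percentile(P[m],[2,50,98],0).round(4).tolist())
    f=(C[:,2]<70)&(P[:,0]<-.16)&(P[:,0]>-.3)&(abs(P[:,1]+.045)<.065)&(P[:,2]>.02)
    print("face out",f.sum(),np.percentile((P[f]@CON.T)[:,2],[10,50,90]).round(4))
E
```

```text
scene {'white': (89, np.float64(-164.0)), 'orange': (153, np.float64(-106.6)), 'teal': (112, np.float64(9.2)), 'purple': (88, np.float64(70.5))}
out pct [0.1689 0.2049 0.23   0.236  0.238 ]
130 ((-134.58941650390625, -47.02676773071289), (82.63481903076172, 21.335561752319336), 0.8127573728561401) [-0.1324 -0.0487  0.2339]
lever 40 [[-0.2252, 0.1377, 0.1701], [-0.2072, 0.1422, 0.1744], [-0.1837, 0.1486, 0.1811]]
face out 2501 [0.1803 0.4524 0.6117]
side {'white': (161, np.float64(-166.7)), 'orange': (139, np.float64(-107.1)), 'teal': (220, np.float64(11.7)), 'purple': (205, np.float64(71.6))}
out pct [0.1855 0.2041 0.2222 0.2345 0.2367]
109 ((-135.12062072753906, -43.63711166381836), (80.2569351196289, 23.623523712158203), 2.054368734359741) [-0.1315 -0.0411  0.2326]
lever 145 [[-0.2239, 0.1433, 0.1662], [-0.1962, 0.1538, 0.1741], [-0.17, 0.1602, 0.1793]]
face out 718 [0.1626 0.1841 0.3542]
```

Knob grip is at dispenser (-0.236, -0.045, 0.101), bar along the slope. The white marker needs about 103° clockwise. Next I generate the push path.

```bash
cat > path.py <<'E'
import sys; from h import *
K=np.array([-.2357,-.0453,.101]); s=np.array([.819,0,.574]); Z=np.array([-.574,0,.819]); Y=np.array([0,1,0])
def pose(phi,gap,r=.028,half=.0145,dip=.024):
    p=np.radians(phi); b=np.cos(p)*s-np.sin(p)*Y; t=-np.sin(p)*s-np.cos(p)*Y
    e=K+.018*Z-r*b+.010*t
    th=np.arctan2(-b[1],b[0]); tx=np.array([-np.sin(th),-np.cos(th),0])  # tool x (trailing side), disp
    c=e+tx*(half+gap); c[2]=e[2]-dip+.017
    return c,np.degrees(th)
def state():
    S=sense(); x=D@R.from_quat(S["orientation"]).as_matrix()[:,0]
    return disp(S["tool_pos"]),np.degrees(np.arctan2(-x[0],-x[1])),S
def rows(targets,n):
    c,th,S=state(); print("now",c.round(4),round(th,1),S["time_s"],S["ft_force"].round(1),S["gripper_width"]); X=[];T=[]
    for (g,gt),k in zip(targets,n):
        c0,th0=c.copy(),th
        for i in range(1,k+1):
            w=c0+(g-c0)*i/k; a=np.radians(th); tx=np.array([-np.sin(a),-np.cos(a),0]); ty=np.array([0,0,-1.]); tz=np.cross(tx,ty)
            v=np.round([1000*(w-c)@q for q in (tx,ty,tz)]); dt=round(th0+(gt-th0)*i/k-th)
            X.append(v.astype(int).tolist()); T.append(dt); c=c+(v[0]*tx+v[1]*ty+v[2]*tz)/1000; th+=dt
    for i in range(0,len(X),10): print("xyz",X[i:i+10],"turn",T[i:i+10])
E
python3 - <<'E'
from path import *
a,th=pose(-1,.015); up=a+[0,0,.09]
rows([(up,th),(a,th)],[10,10])
for f in (0,50,100): print(f,pose(f,0))
E
```

```text
now [-0.2037  0.0499  0.2483] -16.6 1.3 [-0.1  0.1  0.1] 0.08517157748964956
xyz [[11, 7, -10], [12, 6, -10], [11, 7, -9], [12, 6, -9], [12, 7, -9], [13, 6, -8], [12, 7, -9], [13, 6, -7], [13, 7, -8], [13, 7, -7]] turn [2, 1, 2, 1, 2, 1, 2, 1, 2, 1]
xyz [[0, 9, 0], [0, 9, 0], [0, 9, 0], [0, 9, 0], [0, 9, 0], [0, 9, 0], [0, 9, 0], [0, 9, 0], [0, 9, 0], [0, 9, 0]] turn [0, 0, 0, 0, 0, 0, 0, 0, 0, 0]
0 (array([-0.268964, -0.0698  ,  0.09267 ]), np.float64(-0.0))
50 (array([-0.27899646, -0.03849105,  0.09401402]), np.float64(55.502271130782255))
100 (array([-0.2644666 , -0.01391643,  0.10588008]), np.float64(98.21737692100405))
```

send_rows:
  xyz:
    - [11,7,-10]
    - [12,6,-10]
    - [11,7,-9]
    - [12,6,-9]
    - [12,7,-9]
    - [13,6,-8]
    - [12,7,-9]
    - [13,6,-7]
    - [13,7,-8]
    - [13,7,-7]
  turn: [2,1,2,1,2,1,2,1,2,1]
  grip: -1
  squeeze: 20

```text
time_s: 2.13
tool_pos: [0.6619, -0.102, 0.1809]
orientation: [-0.701, 0.094, -0.093, 0.701]
ft_force: [-0.1, -0.0, 0.3]
gripper_width: -0.0002
```

send_rows:
  xyz:
    - [0,9,0]
    - [0,9,0]
    - [0,9,0]
    - [0,9,0]
    - [0,9,0]
    - [0,9,0]
    - [0,9,0]
    - [0,9,0]
    - [0,9,0]
    - [0,9,0]
  turn: [0,0,0,0,0,0,0,0,0,0]

```text
time_s: 2.97
tool_pos: [0.6609, -0.1004, 0.0915]
orientation: [0.701, -0.092, 0.092, -0.701]
ft_force: [-0.8, 0.0, 0.0]
gripper_width: 0.0002
```

```bash
python3 - <<'E'
from path import *
rows([pose(f,.0) for f in (0,5,10,15,20,25,30,35,40,45)],[1]*10)
im,_=grab_frame("side"); im2,_=grab_frame("scene")
c=np.hstack([cv2.resize(im[140:270,240:400],(400,325)),cv2.resize(im2[170:300,250:410],(400,325))]); cv2.imwrite("pics/c1.png",c[...,::-1])
E
```

```text
now [-0.2683 -0.0851  0.0915] -1.6 2.9667 [-0.8  0.   0. ] 0.0002498848036464725
xyz [[-15, -1, 0], [-3, 0, -2], [-2, 1, -3], [-3, 0, -2], [-2, 0, -2], [-3, 0, -3], [-2, 0, -2], [-3, -1, -3], [-2, 0, -2], [-2, -1, -2]] turn [2, 6, 6, 6, 6, 5, 6, 5, 5, 5]
```

View pics/c1.png

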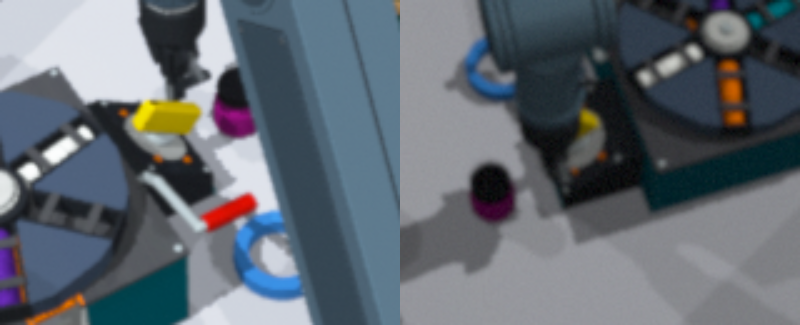

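The closed fingers (left image, around 180,80) stand beside the knob's lower arm on its -y side, clear of the jar. Pushing the first part now.

send_rows:
  xyz:
    - [-7,-1,0]
    - [-8,0,0]
    - [-3,0,-2]
    - [-2,1,-3]
    - [-3,0,-2]
    - [-2,0,-2]
    - [-3,0,-3]
    - [-2,0,-2]
    - [-3,-1,-3]
    - [-2,0,-2]
  turn: [1,1,6,6,6,6,5,6,5,5]

```text
time_s: 3.9
tool_pos: [0.6211, -0.101, 0.0954]
orientation: [-0.605, 0.363, -0.368, 0.605]
ft_force: [2.5, -4.3, 3.0]
gripper_width: 0.0001
```

```bash
python3 - <<'E'
from path import *
im,P,C=col("side"); print(markers(P,C)); print(pose(40,0))
rows([pose(f,.0) for f in np.linspace(44,80,10)],[1]*10)
E
```

```text
{'white': (181, np.float64(156.0)), 'orange': (192, np.float64(-146.8)), 'teal': (196, np.float64(-23.4)), 'purple': (218, np.float64(35.4))}
(array([-0.27923994, -0.04509041,  0.09274053]), np.float64(45.69451051738244))
now [-0.2801 -0.0462  0.0953] 46.0 3.95 [ 0.2 -1.9  2.2] 5.182090196249051e-05
xyz [[-3, 2, -2], [-2, 0, -2], [-2, -1, -2], [-2, -1, -2], [-1, 0, -2], [-2, -1, -1], [-2, -1, -2], [-1, -1, -2], [-2, -1, -2], [-2, -1, -1]] turn [4, 4, 3, 4, 4, 3, 4, 3, 3, 4]
```

send_rows:
  xyz:
    - [-3,2,-2]
    - [-2,0,-2]
    - [-2,-1,-2]
    - [-2,-1,-2]
    - [-1,0,-2]
    - [-2,-1,-1]
    - [-2,-1,-2]
    - [-1,-1,-2]
    - [-2,-1,-2]
    - [-2,-1,-1]
  turn: [4,4,3,4,4,3,4,3,3,4]

```text
time_s: 4.78
tool_pos: [0.5992, -0.0875, 0.1004]
orientation: [0.463, -0.532, 0.536, -0.463]
ft_force: [-0.5, -8.5, 3.0]
gripper_width: -0.0
```

```bash
python3 - <<'E'
from path import *
im,P,C=col("side"); print(markers(P,C)); print(pose(80,0))
rows([pose(f,.0) for f in np.linspace(82,100,10)],[1]*10)
E
```

```text
{'white': (194, np.float64(114.7)), 'orange': (182, np.float64(177.7)), 'teal': (179, np.float64(-62.0)), 'purple': (197, np.float64(-4.0))}
(array([-0.2724308 , -0.02153434,  0.10029833]), np.float64(81.78262307899595))
now [-0.2731 -0.0218  0.1006] 81.8 4.8333 [ 0.2 -3.7  4.2] 0.00017280821892690882
xyz [[-2, 0, -1], [0, -1, -1], [-1, 0, 0], [-1, -1, -1], [-1, 0, -1], [-1, -1, -1], [0, -1, 0], [-1, 0, -1], [-1, -1, -1], [-1, 0, -1]] turn [2, 1, 2, 2, 1, 2, 1, 2, 2, 1]
```

send_rows:
  xyz:
    - [-2,0,-1]
    - [0,-1,-1]
    - [-1,0,0]
    - [-1,-1,-1]
    - [-1,0,-1]
    - [-1,-1,-1]
    - [0,-1,0]
    - [-1,0,-1]
    - [-1,-1,-1]
    - [-1,0,-1]
  turn: [2,1,2,2,1,2,1,2,2,1]

```text
time_s: 5.67
tool_pos: [0.5935, -0.077, 0.1054]
orientation: [0.385, -0.591, 0.595, -0.385]
ft_force: [-0.9, -9.4, 5.6]
gripper_width: -0.0001
```

```bash
python3 - <<'E'
from path import *
for c in("side","scene"):
    im,P,C=col(c); print(c,markers(P,C))
    if c=="side": cv2.imwrite("pics/c2.png",cv2.resize(im[160:300,170:330],(720,630))[:600,:,::-1])
    m=(C[:,0]>5)&(C[:,0]<18)&(C[:,1]>130)&(P[:,1]>.095)&(abs(P[:,0])<.05)&(P[:,2]<.145)
    if m.sum(): print("trap",m.sum(),np.percentile(P[m],[2,50,98],0).round(3).tolist())
print(pose(100,0))
rows([pose(f,.0) for f in np.linspace(100.5,105,10)],[1]*10)
E
```

```text
side {'white': (201, np.float64(94.0)), 'orange': (164, np.float64(157.1)), 'teal': (179, np.float64(-82.1)), 'purple': (186, np.float64(-24.1))}
trap 88 [[-0.027, 0.138, 0.126], [-0.003, 0.142, 0.135], [0.03, 0.148, 0.143]]
scene {'white': (72, np.float64(94.1)), 'orange': (127, np.float64(156.0)), 'teal': (133, np.float64(-84.1)), 'purple': (107, np.float64(-25.5))}
(array([-0.2644666 , -0.01391643,  0.10588008]), np.float64(98.21737692100405))
now [-0.2646 -0.0136  0.1055] 97.4 5.7667 [-0.9 -7.9  5.5] -0.0003092892993753562
xyz [[0, -1, 0], [-1, 0, 0], [0, 0, 0], [0, 0, 0], [0, 0, -1], [0, 0, 0], [-1, 0, 0], [0, -1, 0], [0, 0, 0], [0, 0, 0]] turn [1, 1, 0, 0, 1, 0, 1, 0, 1, 0]
```

View pics/c2.png

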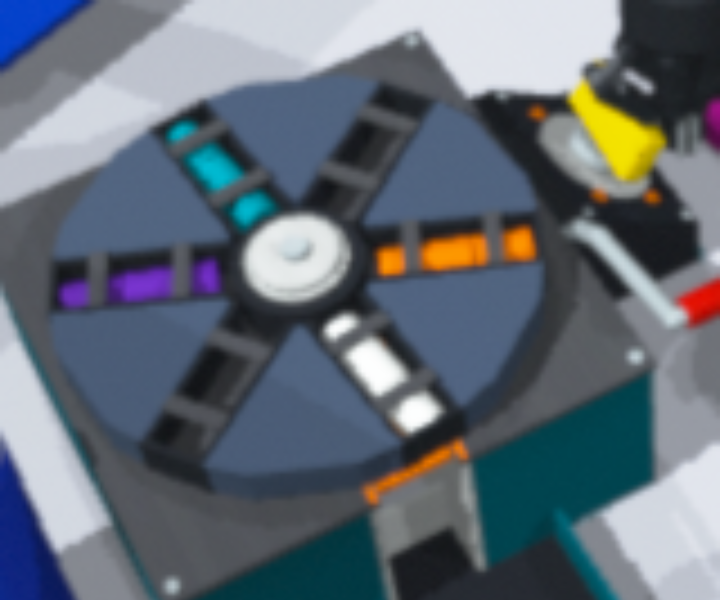

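White is about 5° short of the trap centre: the pocket end is near (437,430) and the trap centre near (415,475) in the crop. Pushing the last few degrees.

send_rows:
  xyz:
    - [0,-1,0]
    - [-1,0,0]
    - [0,0,0]
    - [0,0,-1]
    - [-1,0,0]
    - [0,-1,0]
    - [-0.7,0,0]
    - [0,0,0]
    - [0,0,0]
    - [0,0,0]
  turn: [1,1,0,1,1,0,1,0,0,0]

```text
time_s: 6.6
tool_pos: [0.5927, -0.0736, 0.1071]
orientation: [0.359, -0.608, 0.611, -0.359]
ft_force: [-3.6, -8.0, 4.5]
gripper_width: 0.0001
```

```bash
cat > chk.py <<'E'
from path import *
for c in("side","scene"):
    im,P,C=col(c); o=markers(P,C); print(c,o, "mean white",np.mean([(o[k][1]-b+180)%360-180 for k,b in dict(white=0,orange=60,teal=-180,purple=-120).items() if k in o]).round(1))
    if c=="side": I=im
E
python3 - <<'E'
from chk import *
cv2.imwrite("pics/c3.png",cv2.resize(I[190:300,200:330],(650,550),interpolation=cv2.INTER_CUBIC)[...,::-1]); print(state())
E
```

```text
side {'white': (214, np.float64(87.8)), 'orange': (163, np.float64(150.5)), 'teal': (178, np.float64(-88.3)), 'purple': (188, np.float64(-30.3))} mean white 89.9
scene {'white': (73, np.float64(88.4)), 'orange': (125, np.float64(149.7)), 'teal': (133, np.float64(-89.6)), 'purple': (113, np.float64(-30.5))} mean white 89.5
(array([-0.26209121, -0.01211913,  0.10709561]), np.float64(102.35740538096151), {'time_s': 6.7, 'joint_pos': array([-0.30816421,  0.46556041,  1.59919976, -0.0039745 ,  1.07447276,
        1.76991826]), 'joint_vel': array([-0.00081982,  0.00028015, -0.00159237,  0.00023713, -0.00047395,
        0.00132889]), 'tau': array([ 5.10498226e+00, -4.93610930e+01, -2.37437564e+01,  2.50528738e+00,
       -2.72807004e-01,  1.96213194e-03]), 'tool_pos': array([ 0.59273763, -0.07363021,  0.10709561]), 'orientation': array([ 0.35947455, -0.60768168,  0.61057477, -0.35874709]), 'ft_force': array([-2.60199416, -8.0010998 ,  4.73501847]), 'wrist_torque': array([-1.13417145,  0.46232408, -0.00738022]), 'gripper_width': -0.00015624246598830113})
```

View pics/c3.png

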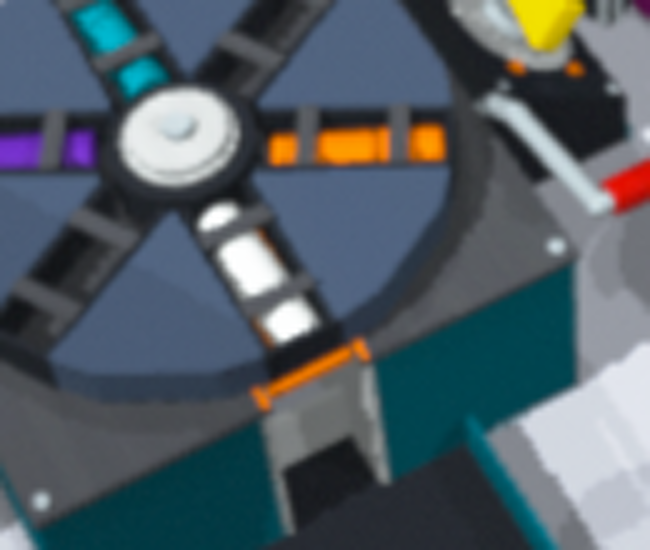

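Aligned: white is at about 89–90° and the pocket points at the trap. Backing off.

send_rows:
  xyz:
    - [4,0,0]
    - [8,0,0]
    - [8,0,0]
    - [0,-12,0]
    - [0,-20,0]
    - [0,-20,0]
    - [0,-20,0]
    - [0,-20,0]
    - [0,-20,0]
    - [0,-12,0]
  turn: [0,0,0,0,0,0,0,0,0,0]

```text
time_s: 7.53
tool_pos: [0.5835, -0.0892, 0.2316]
orientation: [0.358, -0.609, 0.61, -0.36]
ft_force: [0.5, -0.6, -0.2]
gripper_width: -0.0001
```

```bash
python3 - <<'E'
from chk import *
g=np.array([-.212,.151,.215])
rows([(g,90.)],[10])
E
```

```text
side {'white': (212, np.float64(88.0)), 'orange': (160, np.float64(150.6)), 'teal': (175, np.float64(-88.4)), 'purple': (193, np.float64(-30.4))} mean white 90.0
scene {'white': (75, np.float64(88.7)), 'orange': (128, np.float64(150.2)), 'teal': (129, np.float64(-89.2)), 'purple': (108, np.float64(-30.8))} mean white 89.7
now [-0.2797 -0.0085  0.2318] 102.4 7.6333 [ 0.2 -0.5 -0.1] -0.00038081286001093254
xyz [[-3, 2, -17], [-4, 1, -17], [-3, 2, -17], [-5, 2, -17], [-4, 1, -16], [-5, 2, -17], [-6, 2, -16], [-5, 1, -17], [-7, 2, -16], [-6, 2, -16]] turn [-1, -1, -2, -1, -1, -1, -2, -1, -1, -1]
```

send_rows:
  xyz:
    - [-3,2,-17]
    - [-4,1,-17]
    - [-3,2,-17]
    - [-5,2,-17]
    - [-4,1,-16]
    - [-5,2,-17]
    - [-6,2,-16]
    - [-5,1,-17]
    - [-7,2,-16]
    - [-6,2,-16]
  turn: [-1,-1,-2,-1,-1,-1,-2,-1,-1,-1]

```text
time_s: 8.47
tool_pos: [0.4483, 0.0222, 0.2109]
orientation: [-0.421, 0.569, -0.568, 0.42]
ft_force: [0.4, 0.5, -0.2]
gripper_width: 0.0003
```

send_rows:
  xyz:
    - [0,3,0]
    - [0,4,0]
    - [0,4,0]
    - [0,4,0]
    - [0,4,0]
    - [0,4,0]
    - [0,4,0]
    - [0,4,0]
    - [0,4,0]
    - [0,0,0]
  turn: [0,0,0,0,0,0,0,0,0,0]

```text
time_s: 9.3
tool_pos: [0.4498, 0.0216, 0.1766]
orientation: [-0.421, 0.569, -0.568, 0.42]
ft_force: [-2.8, -0.3, 5.2]
gripper_width: -0.0001
```

```bash
python3 - <<'E'
from path import *
c,th,S=state(); print(c.round(4),th,S["ft_force"],S["time_s"])
im,_=grab_frame("scene"); im2,_=grab_frame("side")
c=np.hstack([cv2.resize(im[100:230,240:400],(400,325)),cv2.resize(im2[160:290,230:390],(400,325))]); cv2.imwrite("pics/c4.png",c[...,::-1])
E
```

```text
[-0.2117  0.152   0.1766] 90.40420443552065 [-2.75638939 -0.28474995  5.18622412] 9.3
```

View pics/c4.png

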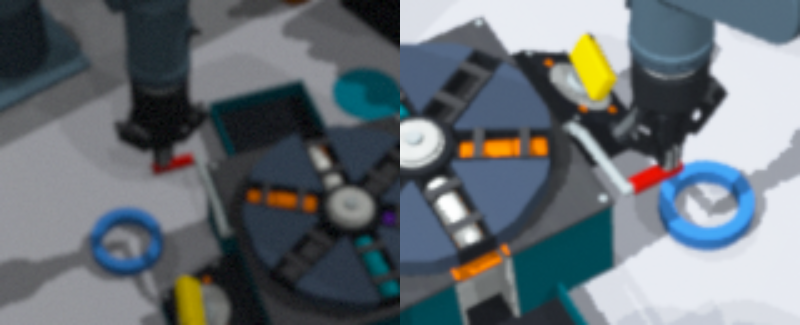

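The fingertips rest on the red grip (right image, around 670,165), 5 N. Pressing on down.

send_rows:
  xyz:
    - [0,5,0]
    - [0,5,0]
    - [0,5,0]
    - [0,5,0]
    - [0,5,0]
    - [0,5,0]
    - [0,5,0]
    - [0,5,0]
    - [0,5,0]
    - [0,5,0]
  turn: [0,0,0,0,0,0,0,0,0,0]

```text
time_s: 10.23
tool_pos: [0.4515, 0.0213, 0.128]
orientation: [0.42, -0.567, 0.569, -0.421]
ft_force: [0.6, -0.5, 7.9]
gripper_width: -0.0001
```

send_rows:
  xyz:
    - [0,1,0]
    - [0,1,0]
    - [0,1,0]
    - [0,1,0]
    - [0,1,0]
    - [0,1,0]
    - [0,1,0]
    - [0,1,0]
    - [0,1,0]
    - [0,0,0]
  turn: [0,0,0,0,0,0,0,0,0,0]

```text
time_s: 11.07
tool_pos: [0.4532, 0.0208, 0.1199]
orientation: [0.419, -0.567, 0.57, -0.422]
ft_force: [1.2, -1.3, 8.0]
gripper_width: -0.0003
```

send_rows:
  xyz:
    - [0,0.5,0]
    - [0,0.5,0]
    - [0,0.5,0]
    - [0,0.5,0]
    - [0,0.5,0]
    - [0,0.5,0]
    - [0,0.5,0]
    - [0,0.5,0]
    - [0,0,0]
    - [0,0,0]
  turn: [0,0,0,0,0,0,0,0,0,0]

```text
time_s: 11.9
tool_pos: [0.454, 0.0206, 0.1164]
orientation: [0.418, -0.566, 0.571, -0.423]
ft_force: [3.0, -0.9, 9.8]
gripper_width: -0.0005
```

```bash
cat > w.py <<'E'
from path import *
print(state()[0].round(4),state()[2]["ft_force"].round(1),state()[2]["time_s"])
for c in ("side","scene"):
    im,P,C=col(c); print(c,markers(P,C))
    m=(C[:,1]<50)&(C[:,2]>130)&(abs(P[:,0])<.078)&(P[:,1]>.152)&(P[:,1]<.34)&(P[:,2]>.008)&(P[:,2]<.12); q=P[m]
    print("white in tray/chute",len(q),np.percentile(q,[5,50,95],0).round(3).tolist() if len(q) else "")
    r=((C[:,0]<6)|(C[:,0]>174))&(C[:,1]>130)&(np.hypot(P[:,0]+.2,P[:,1]-.15)<.08)&(P[:,2]>.05)&(P[:,2]<.19)
    if r.sum()>5: print("lever",r.sum(),np.percentile(P[r],[2,50,98],0).round(3).tolist())
E
python3 w.py
```

```text
[-0.2114  0.1477  0.1164] [ 3.  -0.9  9.8] 11.9
side {'orange': (174, np.float64(145.8)), 'teal': (175, np.float64(-88.6)), 'purple': (191, np.float64(-30.7))}
white in tray/chute 292 [[-0.007, 0.157, 0.017], [0.005, 0.196, 0.026], [0.015, 0.232, 0.031]]
lever 96 [[-0.222, 0.141, 0.09], [-0.189, 0.152, 0.097], [-0.17, 0.158, 0.104]]
scene {'orange': (129, np.float64(150.0)), 'teal': (136, np.float64(-89.5)), 'purple': (112, np.float64(-30.9))}
white in tray/chute 0 
lever 47 [[-0.223, 0.136, 0.092], [-0.195, 0.141, 0.098], [-0.172, 0.148, 0.107]]
```

White has left the wheel. I'll press the last bit to the stop gently and hold.

send_rows:
  xyz:
    - [0,0.5,0]
    - [0,0.5,0]
    - [0,0.5,0]
    - [0,0.5,0]
    - [0,0,0]
    - [0,0,0]
    - [0,0,0]
    - [0,0,0]
    - [0,0,0]
    - [0,0,0]
  turn: [0,0,0,0,0,0,0,0,0,0]

```text
time_s: 12.83
tool_pos: [0.4545, 0.0204, 0.1146]
orientation: [0.418, -0.566, 0.571, -0.423]
ft_force: [3.5, -1.3, 9.6]
gripper_width: 0.0002
```

```bash
python3 w.py; python3 - <<'E'
from h import *
im,_=grab_frame("side"); cv2.imwrite("pics/c5.png",cv2.resize(im[180:370,200:390],(570,570),interpolation=cv2.INTER_CUBIC)[...,::-1])
E
```

```text
[-0.2114  0.1472  0.1146] [ 3.5 -1.3  9.6] 12.8333
side {'orange': (172, np.float64(146.4)), 'teal': (174, np.float64(-88.5)), 'purple': (194, np.float64(-30.3))}
white in tray/chute 284 [[-0.007, 0.158, 0.016], [0.005, 0.196, 0.026], [0.015, 0.232, 0.031]]
lever 95 [[-0.224, 0.14, 0.088], [-0.187, 0.151, 0.095], [-0.169, 0.157, 0.107]]
scene {'orange': (130, np.float64(150.4)), 'teal': (139, np.float64(-88.8)), 'purple': (116, np.float64(-31.1))}
white in tray/chute 0 
lever 47 [[-0.224, 0.135, 0.09], [-0.195, 0.139, 0.096], [-0.174, 0.146, 0.106]]
```

View pics/c5.png

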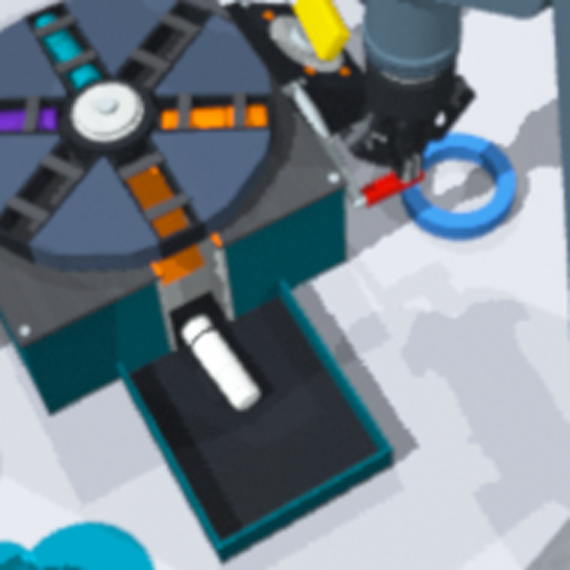

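White lies in the tray (220,360 in the crop), the trap is tipped, and the others are still in the wheel. One more small nudge should show the force rise at the stop.

send_rows:
  xyz:
    - [0,0.5,0]
    - [0,0,0]
    - [0,0.5,0]
    - [0,0,0]
    - [0,0.5,0]
    - [0,0,0]
    - [0,0,0]
    - [0,0,0]
    - [0,0,0]
    - [0,0,0]
  turn: [0,0,0,0,0,0,0,0,0,0]

```text
time_s: 13.82
tool_pos: [0.4549, 0.0203, 0.1133]
orientation: [0.418, -0.565, 0.571, -0.423]
ft_force: [4.2, -1.3, 10.6]
gripper_width: 0.0004
```

send_rows:
  xyz:
    - [0,-6,0]
    - [0,-8,0]
    - [0,-8,0]
    - [0,-8,0]
    - [0,-8,0]
    - [0,-8,0]
    - [0,-8,0]
    - [0,-8,0]
    - [0,-8,0]
    - [0,-8,0]
  turn: [0,0,0,0,0,0,0,0,0,0]

```text
time_s: 14.65
tool_pos: [0.451, 0.0213, 0.1899]
orientation: [0.42, -0.568, 0.569, -0.421]
ft_force: [1.7, -0.6, 1.4]
gripper_width: -0.0002
```

send_rows:
  xyz:
    - [0,-5,0]
    - [0,-10,0]
    - [0,-10,0]
    - [0,-10,0]
    - [0,-10,0]
    - [0,-10,0]
    - [0,-10,0]
    - [0,-10,0]
    - [0,-5,0]
    - [0,0,0]
  turn: [0,0,0,0,0,0,0,0,0,0]

```text
time_s: 15.48
tool_pos: [0.4508, 0.0214, 0.2703]
orientation: [0.42, -0.568, 0.569, -0.421]
ft_force: [-0.4, -0.1, -0.2]
gripper_width: 0.0002
```

```bash
python3 w.py; python3 - <<'E'
from h import *
im,_=grab_frame("side"); im2,_=grab_frame("scene")
c=np.hstack([cv2.resize(im[150:370,170:390],(400,400)),cv2.resize(im2[100:280,230:410],(400,400))]); cv2.imwrite("pics/c6.png",c[...,::-1])
E
```

```text
[-0.2115  0.1511  0.2703] [-0.4 -0.1 -0.2] 15.4833
side {'orange': (170, np.float64(145.9)), 'teal': (179, np.float64(-88.4)), 'purple': (195, np.float64(-30.2))}
white in tray/chute 284 [[-0.008, 0.158, 0.016], [0.005, 0.197, 0.026], [0.015, 0.232, 0.032]]
lever 146 [[-0.224, 0.143, 0.166], [-0.196, 0.154, 0.174], [-0.169, 0.161, 0.179]]
scene {'orange': (141, np.float64(148.0)), 'teal': (129, np.float64(-89.0)), 'purple': (117, np.float64(-30.3))}
white in tray/chute 0 
lever 64 [[-0.225, 0.137, 0.17], [-0.2, 0.142, 0.175], [-0.173, 0.149, 0.18]]
```

View pics/c6.png

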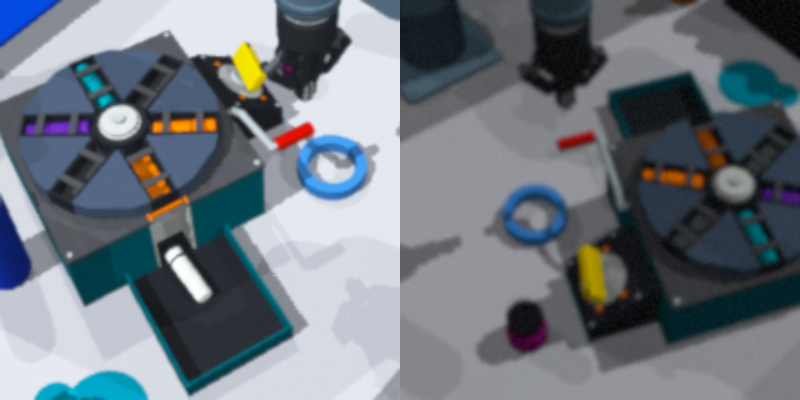

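The lever is back up with the trap shut, the white marker lies in the tray, the bystanders haven't moved, and the hand is clear. Handing in.

```bash
python3 -c "
from cell import *
print(close_job())"
```

```text
the job is handed in; nothing more can be done
None
```

The white marker is out of the wheel and lying flat in the catch tray, and I handed the job in at about 15.6 s.

- **Wheel:** I pushed the yellow knob about 104° clockwise with the closed fingers. The white marker's pocket then measured 89.5–90° in both cameras, against a target of 90°. The white marker on its own read about 88°, roughly 3 mm sideways at its middle and within tolerance.
- **Lever:** I pressed it down about 80 mm and held it for over a second, with about 11 N the highest reading. The force rose only slightly at the end, so I judged the stop from the travel rather than from a clear contact.
- **Last checks:**
  - The white marker's centre is about 48 mm from the tray's middle, towards the chute. Only the side camera could see it there.
  - The lever is back at its rest height with the trap shut.
  - The orange, teal and purple markers are still in the wheel.
  - The hand is about 75 mm clear, and the force reads about zero.
  - The tape roll and paint jar look unmoved. I did not measure any of the bystanders again, and the tub, brush and black marker were not in the last picture.

The dispenser returned no verdict.

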